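Take the filter cartridge out of the air sampler and pack it

ROBOT

A 6-joint arm with a two-finger parallel gripper is mounted at the origin on a cart in front of the work surface, level with it; the furniture and walls round the work are solid. World frame = base frame: x ahead of the robot, y to its left, z up, the work surface at z = 0. Lengths are in m, angles in rad, forces in N, time in s.
With the tool pointing down it reaches from about 0.3 to 0.775 m from the base axis. Payload 14.6 kg.
Tool frame: the origin (TCP) lies at the very end of the fingers, on their centre line; the grasp point (between the pads) lies 19 mm behind it; z points along the fingers, x is the direction in which the jaws open and shut, and the axes are right-handed (so a half turn about z gives the same grasp; the last joint's range is limited). The gripper opens to 94 mm and grips with 3 to 60 N. Pads are 16 mm wide; open, the fingers measure 119 mm over their backs; the gripper's body (75 mm by 177 mm) begins 78 mm behind the grasp point.
Start: joints at [-0.067, 0.3, 1.521, -0, 1.321, -0.067], TCP at [0.55, -0, 0.205] pointing down, gripper open.
Joint ranges: [-3.03, 3.03], [-0.79, 2.21], [0.23, 2.52], [-1.04, 4.18], [0, 3.07], [-2.55, 2.55]. Speed limits (rad/s): [2.22, 2.22, 2.57, 3.14, 3.14, 3.14].

INTERFACE

Orientations are given as [roll, pitch, yaw] about the fixed x, y, z axes, in that order (R = Rz(yaw) Ry(pitch) Rx(roll)).
In Python, from station import ctrl gives the robot as it stands.
- The arm moves only by the shell command python3 -m inch 'ROWS' [FORCE]. ROWS is JSON, one flat list of numbers, 7 for each row, row after row: the shift along the tool's x, y, z in cm, then the turn, a rotation vector about the tool's x, y, z in rad, then the opening, from 0 (shut) to 1 (fully open). In form: [tx, ty, tz, wx, wy, wz, claw, tx, ty, tz, wx, wy, wz, claw, ...]. A call has 1 to 20 rows; each row shifts and turns the commanded pose from where the row before left it, along the tool's axes as they then stand; what a row does not reach is not made up. A row lasts 1/8 s, in which the tool goes at most 62.5 mm and 10.7 degrees, less where a joint would pass 70% of its speed; a pose out of reach is approached as far as the arm can. A call is refused whole if a number of a shift passes 6.25 or a number of a turn 0.188, either way. A call with a gripper value outside its range is refused whole. The fingers move at their own pace and stop on an object; FORCE is the grip in N (left out, the last holds). Time passes only in rows, so rows that do not move let the fingers close. It gives the time, the measured TCP pose, the force and the opening at its end, in the units of the state.
- ctrl.get_obs(): the state, without advancing time (a new reading comes with each control period).
- ctrl.camera(name): name is "scene" or "side" or "wrist"; returns (picture, depth): 480x640x3 uint8, red, green, blue; 480x640 float32, m along the optical axis (not along the pixel's ray), 0 where there is no reading.
- ctrl.camera_params(name): a dict with "vertical_fov" (degrees; the focal length in pixels is half the picture's height over the tangent of half this angle, whatever the lens; pixels are square), "cx", "cy" (the principal point, pixels), "camera_from_world" (4x4, takes a point from world to camera coordinates); the wrist camera has in their place "mount" (4x4, takes a point from camera to tool coordinates, whose origin is the TCP and whose axes are the tool frame's). Camera axes: x right, y down, z forward; pixel columns grow to the right and rows downward; lengths in m; the calibration is good to about 2 mm. A picture is of the moment at which its call begins: read the wrist's pose just before it. camera_params takes no time and is no camera call.
- ctrl.hand_in(): hands the job in, once; it reports no verdict.
Trained networks look in the newest picture that a camera, given by its name, has taken for a name from the list of things; names that differ only in an ending like _2 or _b are one class to them, and where a whole thing is asked for, a point or a joint stands for the part that bears it (a point fixed in the world has none). Each returns a list of dicts, best first, with "score" (0 to 1); they miss things now and then, are a little off and sometimes report something else, mostly with a low value. They report only what shows in the picture. A call takes as long as a camera call. They do not tell look-alikes from the thing itself.
- ctrl.spot_in(camera, label): "bbox" ([centre column, centre row, width, height] in pixels, round what is visible of it).
- ctrl.place_of(camera, label): "centre" ([column, row] in pixels: a listed point, or the origin of a listed thing).
The state is a dict: "time_s": time; "qpos": joint angles; "joint_vel": joint speeds; "tau": joint torques, N m; "ee_pos": TCP position; "eef_rot": TCP orientation; "force": force on the tool from outside, world axes, zero at the start; "moment": the same for the moment, N m; "grip_width": finger opening in m.
Only numpy, scipy, OpenCV 4.12 (cv2) and the standard library are available. Lean on these libraries where they do the work, as an engineer would, in place of code of your own. Each camera call takes 0.05 s, during which the arm holds its last target. There are 200 camera calls.

TASK

First stand the small steel cup upright in the low round white tub. Then press the filter cartridge of the bench air sampler further into its sloping bay until its catch lets go and it springs out, without forcing it, pull it free, and stand it cap end up in the cup, leaving the cup in the tub. Do not knock over or push about the dropper bottle and the eyepiece.

Things in the scene. Friction and masses are not known exactly. Their poses are not given: they have to be found in the camera images.
- sampler: Grey bench air sampler, 156 x 76 x 102 mm high, fixed. Origin on the desk under it, z up, x from its front (sloping bay) to its rear. The bay block leans forward by 25 degrees: the bay's outward axis is (-0.423, 0, 0.906) in this frame. The sloping face is 64 mm x 60 mm (y). Behind it a box, 81 mm high.
- bay_mouth (a point): Centre of the bay's opening, in the plane of the sloping face, at (-20, 0, 88) mm in the sampler's frame. Opening 32 mm x 26 mm (26 mm along the sampler's y). Forcing: contact forces of over 75 N in all between cartridge and sampler; a push of about 50 N against the stop, or a hard pull while the catch holds, does that.
- cartridge: White filter cartridge in the bay, 30 mm (x) x 24 mm (y) x 66 mm (z), 60 g. Origin in the centre of its inner (lower) end, z along the bay to the cap end, y parallel to the sampler's y. Its y faces are flat: grip across y. A groove 8 mm deep crosses its +x face, 26 to 54 mm from the origin. Once sprung out it sits loosely and is pulled out along the bay's axis, 36 mm more.
- cap_top (a point): Centre of the cartridge's cap end face, 66 mm from its origin, 10 to 12 mm out of the bay while the catch holds. A push of 6 to 9 N moves it in to a firm stop, 4 to 8 mm further: the depth differs each time, cannot be seen, only felt. The catch lets go only in about the last mm, within 0.3 s: stay at the stop a moment. On withdrawal a spring lifts it to 30 to 34 mm out.
- cup: Steel cup, round, open at the top, outside diameter 54 mm, height 40 mm, inside diameter 48 mm, floor 3 mm thick, 80 g. Origin under its centre, z up.
- tub: Low white round tub, open at the top, outside diameter 96 mm, height 18 mm, inside diameter 88 mm, floor 4 mm thick, 250 g, loose. Origin under its centre, z up.
- dropper_bottle: Bystander: amber dropper bottle, 29 mm diameter, 102 mm high. Origin under its centre.
- eyepiece: Bystander: black eyepiece, 39 mm diameter, 46 mm high. Origin under its centre.
Not all that is in view belongs to the job. Several things have the shape of the tub; the one meant has the colours described above.

How it is judged:
On the way, in this order (a step that is already met when the one before it is completed fails the run):
1. the cup stands in the tub (horizontal distance between cup and tub below 0.022 m and z of cup in the frame of tub below 0.008 m and angle between cup's own z axis and vertical below 0.15 rad and linear speed of cup below 0.03 m/s), for 0.2 s.
2. the cartridge has been let go by its catch and sprung out, still in the bay (distance between cap_top and bay_mouth between 0.024 and 0.045 m), for 0.1 s.
At the end, for the whole second after the job is handed in: The tub stands on the desk, the cup stands upright on the tub's floor (within 22 mm of its centre), and the cartridge stands in the cup on its inner end, cap end up (it may lean against the cup's rim, up to 0.6 rad), all at rest (horizontal distance between cup and tub below 0.022 m and z of cup in the frame of tub below 0.008 m and angle between cup's own z axis and vertical below 0.15 rad and angle between tub's own z axis and vertical below 0.1 rad and height (world z) of tub below 0.005 m and horizontal distance between cartridge and cup below 0.022 m and z of cartridge in the frame of cup below 0.018 m and angle between cartridge's own z axis and vertical below 0.6 rad and linear speed of each of cartridge, cup below 0.02 m/s); the robot touches nothing.
It fails at once if the cartridge is forced in its bay (over 75 N) (contact force between cartridge and sampler above 75 N).
It fails at once if the dropper bottle is pushed about or knocked over (distance of dropper_bottle from where it was at the start of the episode above 0.03 m or angle between dropper_bottle's own z axis and vertical above 0.5 rad).
It fails at once if the eyepiece is pushed about or knocked over (distance of eyepiece from where it was at the start of the episode above 0.03 m or angle between eyepiece's own z axis and vertical above 0.5 rad).
It also fails if it takes over 61 s, if anything falls off the work surface, if the arm or the gripper's body presses on something with over 40 N, if the wrist force passes 120 N, or if a joint passes its speed limit or range.

## Working session

There is one attempt and no reset: what is moved stays moved. The work goes in short steps, Python scripts to look and compute and a shell command to move; the robot and the scene stay as the last step left them, time stands still between calls to the robot, and variables do not carry over. Pictures are saved under pics/ and viewed, about 8 in all and at most 12, crops included, and the job is handed in when it is done.

```bash
mkdir -p pics; ls; cat > h.py <<'E'
import numpy as np, cv2
from scipy.spatial.transform import Rotation as R
from station import ctrl
def TW():
    o=ctrl.get_obs(); T=np.eye(4); T[:3,:3]=R.from_euler('xyz',o['eef_rot']).as_matrix(); T[:3,3]=o['ee_pos']; return T
def cam(n):
    p=ctrl.camera_params(n); T=TW()
    im,d=ctrl.camera(n)
    C=T@np.array(p['mount']) if n=='wrist' else np.linalg.inv(np.array(p['camera_from_world']))
    f=im.shape[0]/2/np.tan(np.radians(p['vertical_fov'])/2)
    return dict(im=im,d=d,C=C,f=f,cx=p['cx'],cy=p['cy'])
def ray(c,u,v):
    r=np.array([(u-c['cx'])/c['f'],(v-c['cy'])/c['f'],1]); return c['C'][:3,3],c['C'][:3,:3]@r
def dep(c,u,v):
    o,r=ray(c,u,v); return o+r*c['d'][int(round(v)),int(round(u))]
def atz(c,u,v,z):
    o,r=ray(c,u,v); return o+r*(z-o[2])/r[2]
def cloud(c):
    v,u=np.mgrid[:480,:640]; d=c['d']
    P=np.stack([(u-c['cx'])/c['f']*d,(v-c['cy'])/c['f']*d,d],-1)@c['C'][:3,:3].T+c['C'][:3,3]
    P[d==0]=np.nan; return P
def save(im,n): cv2.imwrite('pics/'+n,im[...,::-1])
def proj(c,p):
    q=np.linalg.inv(c['C'])@np.r_[p,1]; return q[:2]/q[2]*c['f']+[c['cx'],c['cy']]
E
python3 - <<'E'
from h import *
ims=[]
for n in ['scene','side']:
    c=cam(n); ims.append(c['im']); np.savez(n,**c)
    print(n,c['C'].round(3).tolist(),c['f'])
    for l in ['sampler','cartridge','cup','tub','dropper_bottle','eyepiece','cap_top','bay_mouth']:
        try:
            for r in ctrl.place_of(n,l)[:4]:
                u,v=r['centre']; print(l,round(r['score'],2),np.round([u,v]), dep(c,min(max(u,0),639),min(max(v,0),479)).round(3), atz(c,u,v,0).round(3))
        except Exception as e: print(l,e)
save(cv2.resize(np.vstack(ims),(0,0),fx=.62,fy=.62),'a.png')
E
```

```text
pics
scene [[0.517, -0.51, 0.687, -0.078], [-0.856, -0.328, 0.4, -0.492], [0.021, -0.795, -0.606, 0.595], [0.0, 0.0, 0.0, 1.0]] 491.83472189539646
sampler 0.81 [227. 217.] [0.526 0.091 0.03 ] [0.558 0.122 0.   ]
cartridge 0.73 [222. 202.] [0.514 0.088 0.074] [0.598 0.171 0.   ]
cup 0.7 [434. 341.] [ 0.442 -0.384  0.027] [ 0.467 -0.379  0.   ]
tub 0.87 [259. 248.] [ 0.508 -0.001  0.002] [0.51  0.001 0.   ]
tub 0.73 [319. 281.] [ 0.489 -0.151  0.002] [ 0.491 -0.15   0.   ]
dropper_bottle 0.87 [412. 271.] [ 0.589 -0.286  0.015] [ 0.606 -0.28   0.   ]
eyepiece 0.62 [321. 236.] [ 0.586 -0.094  0.018] [ 0.607 -0.081  0.   ]
cap_top 0.78 [215. 181.] [0.532 0.118 0.102] [0.658 0.244 0.   ]
bay_mouth 0.71 [218. 185.] [0.527 0.106 0.099] [0.648 0.225 0.   ]
side [[0.943, -0.144, 0.299, 0.26], [-0.332, -0.395, 0.857, -0.921], [-0.005, -0.908, -0.42, 0.469], [0.0, 0.0, 0.0, 1.0]] 497.7282708213614
sampler 0.68 [284. 229.] [0.538 0.079 0.015] [0.548 0.112 0.   ]
cup 0.64 [326. 362.] [ 0.457 -0.405  0.025] [ 0.469 -0.376  0.   ]
cup 0.25 [296. 284.] [ 0.495 -0.15   0.004] [ 0.497 -0.144  0.   ]
tub 0.72 [296. 287.] [ 0.491 -0.16   0.003] [ 0.493 -0.154  0.   ]
tub 0.67 [277. 252.] [ 0.499 -0.006  0.002] [ 0.499 -0.003  0.   ]
dropper_bottle 0.57 [380. 313.] [ 0.597 -0.295  0.007] [ 0.602 -0.285 -0.   ]
eyepiece 0.76 [334. 260.] [ 0.591 -0.097  0.012] [ 0.6   -0.076  0.   ]
cap_top 0.63 [273. 190.] [0.525 0.113 0.1  ] [ 0.597  0.393 -0.   ]
```

View pics/a.png

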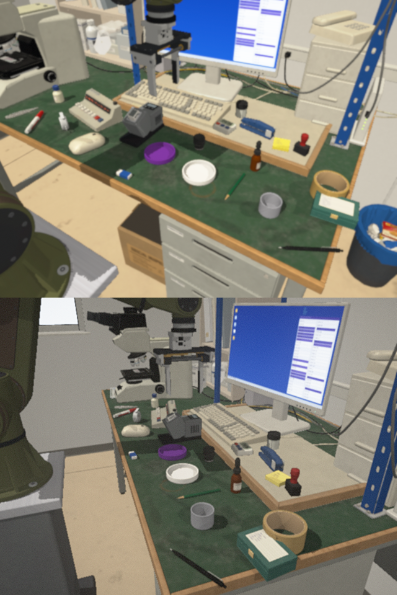

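```bash
python3 - <<'E'
from h import *
from scipy.optimize import least_squares
def circ(p,r):
    s=least_squares(lambda q:np.hypot(p[:,0]-q[0],p[:,1]-q[1])-r,p.mean(0)[:2],loss='soft_l1',f_scale=.002); return s.x, np.abs(s.fun).mean()
for n in ['scene','side']:
    c=dict(np.load(n+'.npz')); P=cloud(c)
    for nm,c0,zr,r in [('cup',(.467,-.379),(.037,.044),.0255),('tub',(.49,-.15),(.014,.021),.046),('bottle',(.605,-.283),(.01,.05),.0145),('eyep',(.605,-.08),(.01,.035),.0195)]:
        m=(np.hypot(P[...,0]-c0[0],P[...,1]-c0[1])<.065)&(P[...,2]>zr[0])&(P[...,2]<zr[1])
        p=P[m]; print(n,nm,len(p),circ(p,r) if len(p)>5 else '')
    m=(np.hypot(P[...,0]-.55,P[...,1]-.11)<.13)&(P[...,2]>.01)&(P[...,2]<.13)
    N=np.cross(np.roll(P,-2,1)-np.roll(P,2,1),np.roll(P,-2,0)-np.roll(P,2,0)); N/=np.linalg.norm(N,axis=-1,keepdims=True); N*=-np.sign((N*(P-c['C'][:3,3])).sum(-1,keepdims=True))
    ms=m&(abs(N[...,2]-.906)<.03)&(P[...,2]>.04)
    nn=np.nanmedian(N[ms],0); print('slope',ms.sum(),nn, 'yaw',np.arctan2(-nn[1],-nn[0]), np.nanmedian(P[ms],0))
    mt=m&(abs(P[...,2]-.081)<.004)&(N[...,2]>.97); q=P[mt]
    print('top',mt.sum(), q.mean(0) if len(q) else '', cv2.minAreaRect((q[:,:2]*1000).astype(np.float32)) if len(q) else '')
    np.savez(n+'_s',P=P,ms=ms,mt=mt)
a=dict(np.load('scene.npz'))['im'];b=dict(np.load('side.npz'))['im']
o=[cv2.resize(x,(390,290),interpolation=cv2.INTER_CUBIC) for x in (a[140:270,155:330],a[230:361,290:466],b[160:270,215:363],b[250:400,230:432])]
save(np.vstack([np.hstack(o[:2]),np.hstack(o[2:])]),'b.png')
E
```

```text
scene cup 200 (array([ 0.46724501, -0.37654669]), np.float64(0.0009357572622144494))
scene tub 370 (array([ 0.48820325, -0.15304509]), np.float64(0.0011947788588205182))
scene bottle 1100 (array([ 0.62640151, -0.29001447]), np.float64(0.020501244198916517))
scene eyep 645 (array([ 0.6233753 , -0.08836324]), np.float64(0.01774969443211358))
slope 196 [-0.2098738   0.13661102  0.91805199] yaw -0.5770215919304075 [0.55864938 0.11350314 0.0820835 ]
top 210 [0.59995577 0.11349258 0.08135281] ((570.4303588867188, 115.48710632324219), (126.76949310302734, 54.9112663269043), 2.0074172019958496)
side cup 239 (array([ 0.46802694, -0.37979481]), np.float64(0.0008971295478294494))
side tub 313 (array([ 0.48934189, -0.15644568]), np.float64(0.0012130385693215936))
side bottle 1164 (array([ 0.62704627, -0.29060716]), np.float64(0.016589065426355232))
side eyep 509 (array([ 0.62373542, -0.0907121 ]), np.float64(0.014344208987009931))
slope 87 [-0.34686293 -0.08736223  0.91261263] yaw 0.2467320927211295 [0.55450049 0.10210389 0.08030581]
top 131 [0.5968794  0.10923347 0.08070878] ((575.522216796875, 107.94439697265625), (45.94948196411133, 123.80271911621094), 89.81355285644531)
```

View pics/b.png

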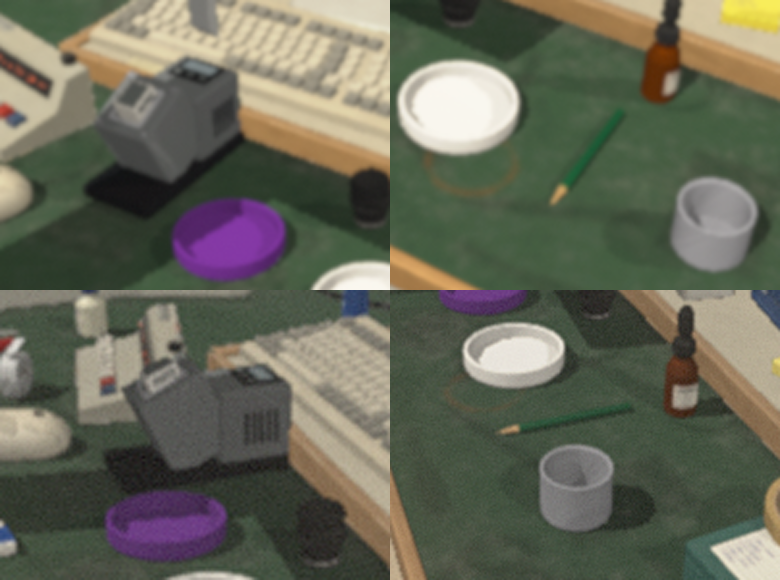

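```bash
python3 - <<'E'
from h import *
o=ctrl.get_obs(); print(o['time_s'],o['ee_pos'],o['eef_rot'],o['force'],o['grip_width']); print(TW().round(3))
c=cam('wrist'); np.savez('w0',**c); print(c['C'].round(3))
for l in ['sampler','cartridge','tub','cap_top','bay_mouth']:
    for r in ctrl.place_of('wrist',l)[:2]: print(l,r['score'],np.round(r['centre']),dep(c,*np.clip(r['centre'],0,479)).round(3))
save(c['im'],'c.png')
E
```

```text
0.9 [ 5.49983467e-01 -1.91003689e-05  2.05446438e-01] [-3.14157996e+00  1.81545374e-05 -2.25324404e-05] [-0.57240047  0.06761086 -0.76195856] 0.09378766132880231
[[ 1.    -0.    -0.     0.55 ]
 [-0.    -1.     0.    -0.   ]
 [-0.    -0.    -1.     0.205]
 [ 0.     0.     0.     1.   ]]
[[ 1.     0.001 -0.     0.549]
 [ 0.001 -0.968 -0.252  0.072]
 [-0.001  0.252 -0.968  0.384]
 [ 0.     0.     0.     1.   ]]
sampler 0.7 [321. 105.] [0.552 0.104 0.096]
cartridge 0.6 [322.  95.] [0.553 0.111 0.098]
tub 0.82 [271. 221.] [ 0.5   -0.003  0.004]
tub 0.75 [267. 343.] [ 0.491 -0.149  0.004]
cap_top 0.62 [290.  85.] [0.529 0.117 0.101]
```

View pics/c.png

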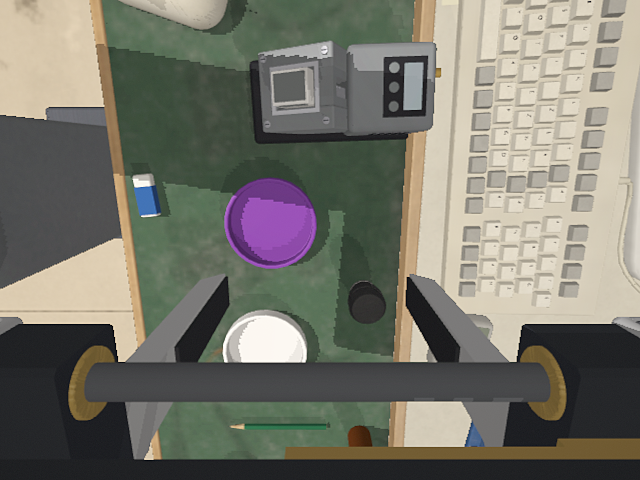

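White tub: scene (319,281), wrist (265,343). The purple one (259,248) is only the same shape, and the enlarged crop confirms the white one. The cup is upright at scene (434,341), the sampler at wrist (340,95).

```bash
python3 -m inch '[-1.18,5.4,0.8,0,0,0,1,-1.18,5.4,0.8,0,0,0,1,-1.18,5.4,0.8,0,0,0,1,-1.18,5.4,0.8,0,0,0,1,-1.18,5.4,0.8,0,0,0,1,-1.18,5.4,0.8,0,0,0,1,-1.18,5.4,0.8,0,0,0,1,0,0,0,0,0,0,1,0,0,0,0,0,0,1]' 20
python3 - <<'E'
from h import *
c=dict(np.load('w0.npz')); P=cloud(c)
from scipy.optimize import least_squares
m=(P[...,0]>.46)&(P[...,0]<.68)&(P[...,1]>.04)&(P[...,1]<.19)&(P[...,2]>.012)
# segment box top: z ~ .081, and slope face
u,v=np.meshgrid(np.arange(640),np.arange(480))
box=m&(u>350)&(u<436)&(abs(P[...,2]-.081)<.006)
cnt=(P[box][:,:2]*1000).astype(np.float32); print('box',len(cnt),np.median(P[box][:,2]),cv2.minAreaRect(cnt))
reg=m&(u>262)&(u<335)&(v>40)&(v<135)
sl=P[reg]; 
for _ in range(6):
    mu=sl.mean(0); n=np.linalg.svd(sl-mu)[2][2]; n*=np.sign(n[2]); sl=P[reg][abs((P[reg]-mu)@n)<.0025]
print('slope n',n,'yaw',np.arctan2(-n[1],-n[0]),'mu',mu,len(sl))
h=(P[reg]-mu)@n; cap=P[reg][(h>.006)&(h<.02)]; print('cap',len(cap),np.median((cap-mu)@n),cap.mean(0))
# edges of slope inliers
y=np.array([n[1],-n[0],0]);y/=np.linalg.norm(y); 
if y[1]<0:y=-y
x=np.cross(y,n)
for nm,q in (('slope',sl),('cap',cap)):
    a=np.c_[(q-mu)@x,(q-mu)@y].astype(np.float32)*1000; print(nm,cv2.minAreaRect(a),np.percentile(a,[1,99],axis=0))
# new look down at the cup
c=cam('wrist'); Q=cloud(c)
mm=(abs(Q[...,2]-.0395)<.003)&(np.hypot(Q[...,0]-.4675,Q[...,1]+.378)<.04)
p=Q[mm]; print('cup',len(p),least_squares(lambda q:np.hypot(p[:,0]-q[0],p[:,1]-q[1])-.0255,[.4675,-.378],loss='soft_l1',f_scale=.002).x)
E
```

```text
time_s: 2.33
ee_pos: [0.4674, -0.3776, 0.1494]
eef_rot: [-3.141, 0.0, -0.0]
force: [1.0, -0.4, -0.1]
grip_width: 0.094
box 7408 0.08078109855409427 ((609.0706176757812, 118.61993408203125), (66.67115020751953, 66.03876495361328), 1.7134425640106201)
slope n [-0.41859136 -0.01443982  0.90805989] yaw 0.03448255809255853 mu [0.53668395 0.11611976 0.09003298] 4403
cap 1442 0.012789288872053493 [0.53014772 0.11563572 0.10069287]
slope ((-4.974861145019531, 0.20482635498046875), (60.01152420043945, 63.903831481933594), 89.8167953491211) [[-34.18771896 -29.29632114]
 [ 26.42587502  29.34254356]]
cap ((-3.2718963623046875, 0.27622509002685547), (25.282846450805664, 30.96938705444336), 89.49211120605469) [[-17.52421415 -12.20091571]
 [ 11.74119978  11.89043669]]
cup 780 [ 0.46763668 -0.37771497]
```

```bash
python3 -m inch '[0,0,4.4,0,0,0,1,0,0,4.4,0,0,0,1,0,0,2.5,0,0,0,1,0,0,1.8,0,0,0,1,0,0,0,0,0,0,0.5,0,0,0,0,0,0,0.3,0,0,0,0,0,0,0.3,0,0,0,0,0,0,0.3,0,0,0,0,0,0,0.3,0,0,0,0,0,0,0.3]' 20
```

```text
time_s: 3.62
ee_pos: [0.4676, -0.3782, 0.019]
eef_rot: [3.141, -0.001, -0.0]
force: [-1.0, 1.4, 5.4]
grip_width: 0.0544
```

```bash
python3 -m inch '[0,0,-3.5,0,0,0,0.3,0,0,-3.5,0,0,0,0.3,0.42,-4.48,0,0,0,0,0.3,0.42,-4.48,0,0,0,0,0.3,0.42,-4.48,0,0,0,0,0.3,0.42,-4.48,0,0,0,0,0.3,0.42,-4.48,0,0,0,0,0.3,0,0,0,0,0,0,0.3,0,0,2.2,0,0,0,0.3,0,0,2.2,0,0,0,0.3,0,0,1.2,0,0,0,0.3,0,0,0.4,0,0,0,0.3,0,0,0.4,0,0,0,0.3,0,0,0.1,0,0,0,0.3,0,0,0,0,0,0,0.3]' 20
```

```text
time_s: 5.5
ee_pos: [0.4886, -0.1541, 0.0238]
eef_rot: [3.141, -0.001, 0.0]
force: [0.0, -0.8, -1.1]
grip_width: 0.0542
```

```bash
python3 -m inch '[0,0,0.05,0,0,0,0.3,0,0,0,0,0,0,0.62,0,0,0,0,0,0,0.65,0,0,0,0,0,0,0.65,0,0,-2,0,0,0,0.65,0,0,-4,0,0,0,0.65,0,0,-5,0,0,0,0.65,0,0,-5,0,0,0,1,0,0,0,0,0,0,1]' 20
python3 - <<'E'
from h import *
from scipy.optimize import least_squares
for n in ['scene','wrist']:
    c=cam(n); Q=cloud(c); print(Q[...,2][(np.hypot(Q[...,0]-.4885,Q[...,1]+.154)<.03)].max())
    for r,z,g in ((.0255,.0438,.045),(.046,.0175,.06)):
        mm=(abs(Q[...,2]-z)<.0025)&(np.hypot(Q[...,0]-.4885,Q[...,1]+.154)<g); p=Q[mm]
        if r>.03: p=p[np.hypot(p[:,0]-.4885,p[:,1]+.154)>.034]
        print(n,len(p),least_squares(lambda q:np.hypot(p[:,0]-q[0],p[:,1]-q[1])-r,[.4885,-.154],loss='soft_l1',f_scale=.002).x)
print(ctrl.get_obs()['time_s'])
# cap target
n=np.array([-.423*np.cos(.0345),-.423*np.sin(.0345),.906]); 
cap=np.array([.5288,.1158,.100]); 
z=-n; xt=np.array([-np.sin(.0345),np.cos(.0345),0])
for s in (1,-1):
    x=s*xt; y=np.cross(z,x); Rm=np.c_[x,y,z]; T=TW()
    pre=cap+n*.08
    d=T[:3,:3].T@Rm; print(s,pre,'world->tool shift cm',(T[:3,:3].T@(pre-T[:3,3])*100).round(2),'rotvec',R.from_matrix(d).as_rotvec().round(4), 'euler zyx in tool',R.from_matrix(d).as_euler('ZYX').round(4),R.from_matrix(d).as_euler('ZXY').round(4))
print(ctrl.get_obs()['qpos'],T[:3,3])
E
```

```text
time_s: 6.62
ee_pos: [0.4897, -0.1545, 0.1865]
eef_rot: [3.139, -0.006, 0.0]
force: [0.2, -0.3, -0.3]
grip_width: 0.0777
0.4122814579644092
scene 142 [ 0.48710052 -0.15266287]
scene 241 [ 0.48831171 -0.15295406]
0.3187877339386913
wrist 613 [ 0.48744131 -0.15356574]
wrist 1232 [ 0.48885381 -0.15392077]
6.725
1 [0.49498014 0.11463275 0.17248   ] world->tool shift cm [  0.68 -26.86   1.01] rotvec [-0.3383  0.3501 -1.5773] euler zyx in tool [-1.6053 -0.     -0.4369] [-1.6053 -0.4369 -0.    ]
-1 [0.49498014 0.11463275 0.17248   ] world->tool shift cm [  0.68 -26.86   1.01] rotvec [0.3469 0.3351 1.5097] euler zyx in tool [1.5363 0.     0.4369] [1.5363 0.4369 0.    ]
[-3.77000947e-01  2.35780742e-01  1.65721100e+00 -3.98097215e-06
  1.24867151e+00 -3.76971314e-01] [ 0.48821232 -0.15393913  0.18253218]
```

```bash
python3 -m inch '[0.14,-5.37,0.2,0,0,0,0,0.14,-5.37,0.2,0,0,0,0,0.14,-5.37,0.2,0,0,0,0,0.14,-5.37,0.2,0,0,0,0,0.14,-5.37,0.2,0,0,0,0,0,0,0,0,0,-0.1784,0,0,0,0,0,0,-0.1784,0,0,0,0,0,0,-0.1784,0,0,0,0,0,0,-0.1784,0,0,0,0,0,0,-0.1784,0,0,0,0,0,0,-0.1784,0,0,0,0,0,0,-0.1784,0,0,0,0,0,0,-0.1784,0,0,0,0,0,0,-0.1784,0,0,0,0,-0.1456,0,0,0,0,0,0,-0.1456,0,0,0,0,0,0,-0.1456,0,0,0,0,0,0,0,0,0,0,0,0,0,0,0,0,0]' 30
cat > tgt.py <<'E'
from h import *
n=np.array([-.423*np.cos(.0345),-.423*np.sin(.0345),.906]); cap=np.array([.5288,.1158,.100])
x=np.array([-np.sin(.0345),np.cos(.0345),0]); Rm=np.c_[x,np.cross(-n,x),-n]
T=TW(); o=ctrl.get_obs()
print(o['time_s'],'cap in tool mm',(T[:3,:3].T@(cap-T[:3,3])*1000).round(1),'rot err',R.from_matrix(T[:3,:3].T@Rm).as_rotvec().round(4),'F along tool',(T[:3,:3].T@o['force']).round(2),'q',np.round(o['qpos'],2),o['grip_width'])
E
python3 tgt.py
python3 - <<'E'
from h import *
c=cam('wrist'); save(c['im'],'d.png'); np.savez('w1',**c)
for l in ['cap_top','bay_mouth']:
    for r in ctrl.place_of('wrist',l)[:2]: print(l,r['score'],np.round(r['centre']),dep(c,*np.clip(r['centre'],0,479)).round(4))
print('expected cap px',proj(c,np.array([.5288,.1158,.100])))
E
```

```text
time_s: 9.1
ee_pos: [0.4956, 0.1145, 0.1726]
eef_rot: [2.708, 0.0, 1.605]
force: [0.2, -0.2, 0.5]
grip_width: 0.0004
9.1 cap in tool mm [ 0.2 -0.4 79.9] rot err [-0.0031  0.0001  0.0002] F along tool [-0.2   0.44 -0.39] q [ 0.19  0.02  1.99 -0.1   0.71 -1.35] 0.0003523150974987665
cap_top 0.59 [323. 248.] [0.5267 0.1199 0.0996]
bay_mouth 0.63 [  5. 134.] [ 0.4757 -0.1295  0.0333]
expected cap px [317.54156912 250.20463731]
```

View pics/d.png

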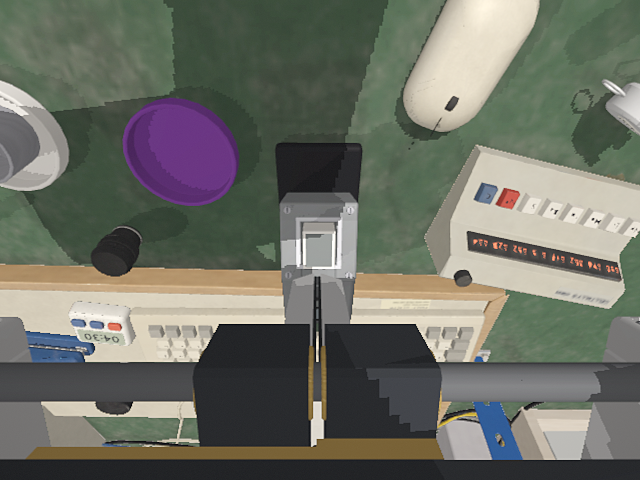

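```bash
python3 -m inch '[0,0,4,0,0,0,0,0,0,3,0,0,0,0,0,0,0.6,0,0,0,0,0,0,0.2,0,0,0,0,0,0,0.1,0,0,0,0,0,0,0.1,0,0,0,0,0,0,0,0,0,0,0]'; python3 tgt.py; python3 -m inch '[0,0,0.1,0,0,0,0,0,0,0.1,0,0,0,0]'; python3 tgt.py
```

```text
time_s: 10.12
ee_pos: [0.5294, 0.1158, 0.1012]
eef_rot: [2.704, -0.0, 1.606]
force: [-1.6, 0.6, 4.7]
grip_width: -0.0001
10.125 cap in tool mm [ 0.1 -1.   0.8] rot err [ 0.0011 -0.0003  0.0003] F along tool [ 0.63  0.55 -4.91] q [ 0.18  0.2   1.98 -0.12  0.53 -1.34] -0.0001478864639639987
time_s: 10.38
ee_pos: [0.5299, 0.1158, 0.0992]
eef_rot: [2.705, -0.0, 1.606]
force: [-6.0, -0.1, 4.3]
grip_width: 0.0004
10.375 cap in tool mm [ 0.1 -0.7 -1.2] rot err [ 0.0002 -0.0002  0.0003] F along tool [ 0.13 -3.6  -6.41] q [ 0.18  0.21  1.98 -0.12  0.52 -1.34] 0.0004238117769340831
```

Contact at about 0 mm. I'll go on in small steps.

```bash
for i in 1 2; do python3 -m inch '[0,0,0.1,0,0,0,0]' >/dev/null; python3 tgt.py|cut -c1-140;  done; for i in 1 2 3 4; do python3 -c "
from h import *
T=TW();f=T[:3,:3].T@ctrl.get_obs()['force'];import sys;sys.exit(int(f[2]<-11))" && python3 -m inch '[0,0,0.05,0,0,0,0]' >/dev/null; python3 tgt.py|cut -c1-140;  done
```

```text
10.5 cap in tool mm [ 0.1 -0.6 -2.5] rot err [ 0.     -0.0002  0.0003] F along tool [ 0.58 -2.26 -5.87] q [ 0.18  0.21  1.98 -0.12  0.52 -1.
10.625 cap in tool mm [ 0.1 -0.5 -3.6] rot err [-0.     -0.0002  0.0003] F along tool [ 0.16 -1.69 -7.05] q [ 0.18  0.21  1.98 -0.12  0.52 -
10.75 cap in tool mm [ 0.1 -0.6 -4.2] rot err [-0.     -0.0001  0.0003] F along tool [ 0.13 -1.84 -6.41] q [ 0.18  0.21  1.98 -0.12  0.52 -1
10.875 cap in tool mm [ 0.1 -0.5 -4.8] rot err [-0.0001 -0.0001  0.0003] F along tool [ 0.3  -2.41 -6.6 ] q [ 0.18  0.22  1.98 -0.12  0.52 -
11.0 cap in tool mm [ 0.1 -0.6 -5.3] rot err [-0.     -0.0001  0.0003] F along tool [ 0.09 -2.35 -6.43] q [ 0.18  0.22  1.98 -0.12  0.52 -1.
11.125 cap in tool mm [ 0.1 -0.5 -5.8] rot err [-0.0001 -0.0001  0.0002] F along tool [-0.54 -2.72 -7.05] q [ 0.18  0.22  1.98 -0.12  0.52 -
```

```bash
for i in 1 2 3 4 5 6; do python3 -c "
from h import *
T=TW();f=T[:3,:3].T@ctrl.get_obs()['force'];import sys;sys.exit(int(f[2]<-12))" && python3 -m inch '[0,0,0.05,0,0,0,0]' >/dev/null; python3 tgt.py|cut -c1-140;  done
```

```text
11.25 cap in tool mm [ 0.2 -0.5 -6.3] rot err [-0.0001 -0.0001  0.0003] F along tool [-0.32 -1.47 -7.65] q [ 0.18  0.22  1.98 -0.12  0.51 -1
11.375 cap in tool mm [ 0.1 -0.6 -6.6] rot err [-0.0001 -0.0001  0.0003] F along tool [ -0.58  -5.15 -17.86] q [ 0.18  0.22  1.98 -0.12  0.5
11.375 cap in tool mm [ 0.1 -0.6 -6.6] rot err [-0.0001 -0.0001  0.0003] F along tool [ -0.58  -5.15 -17.86] q [ 0.18  0.22  1.98 -0.12  0.5
11.375 cap in tool mm [ 0.1 -0.6 -6.6] rot err [-0.0001 -0.0001  0.0003] F along tool [ -0.58  -5.15 -17.86] q [ 0.18  0.22  1.98 -0.12  0.5
11.375 cap in tool mm [ 0.1 -0.6 -6.6] rot err [-0.0001 -0.0001  0.0003] F along tool [ -0.58  -5.15 -17.86] q [ 0.18  0.22  1.98 -0.12  0.5
11.375 cap in tool mm [ 0.1 -0.6 -6.6] rot err [-0.0001 -0.0001  0.0003] F along tool [ -0.58  -5.15 -17.86] q [ 0.18  0.22  1.98 -0.12  0.5
```

```bash
python3 -m inch '[0,0,0,0,0,0,0,0,0,0,0,0,0,0,0,0,0,0,0,0,0,0,0,0,0,0,0,0]'; python3 -m inch '[0,0,-0.5,0,0,0,0,0,0,-1,0,0,0,0,0,0,-2,0,0,0,0,0,0,-4,0,0,0,1,0,0,-2,0,0,0,1,0,0,0,0,0,0,1,0,0,0,0,0,0,1,0,0,0,0,0,0,1]'; python3 tgt.py; python3 - <<'E'
from h import *
n=np.array([-.423*np.cos(.0345),-.423*np.sin(.0345),.906]); cap=np.array([.5288,.1158,.100])
y=np.array([-np.sin(.0345),np.cos(.0345),0]);x=np.cross(y,n)
c=cam('wrist'); P=cloud(c)-cap; h=P@n;a=P@x;b=P@y
m=(abs(a)<.03)&(abs(b)<.025)&(h>.005)&(h<.05); m&=h>np.nanmax(h[m])-.004
print('cap rise mm',np.median(h[m])*1e3,m.sum(),'off x,y',np.percentile(a[m],[2,98])*1e3,np.percentile(b[m],[2,98])*1e3)
save(c['im'][80:420,130:510],'e.png')
E
```

```text
time_s: 11.88
ee_pos: [0.5321, 0.1158, 0.0943]
eef_rot: [2.705, 0.0, 1.606]
force: [-8.5, -0.5, 10.2]
grip_width: 0.0009
time_s: 12.88
ee_pos: [0.4919, 0.1143, 0.1792]
eef_rot: [2.706, 0.0, 1.605]
force: [-0.4, 0.4, 0.7]
grip_width: 0.0471
12.875 cap in tool mm [ 0.3  0.1 87.4] rot err [-0.0016  0.0002  0.0002] F along tool [ 0.42 -0.03 -0.79] q [ 0.19  0.    1.99 -0.1   0.72 -1.35] 0.04712897961450155
cap rise mm 19.48756416723065 1322 off x,y [-19.07847404   9.176787  ] [-11.14292641  11.70997904]
```

View pics/e.png

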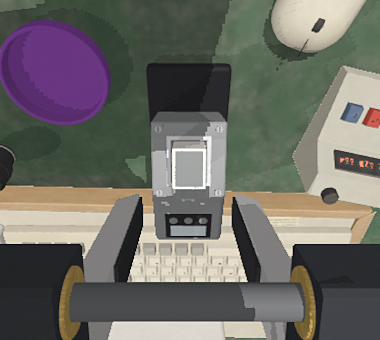

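```bash
python3 -m inch '[0,-0.3,4,0,0,0,0.6,0,0,3,0,0,0,0.6,0,0,1.5,0,0,0,0.6,0,0,0.7,0,0,0,0.6,0,0,0,0,0,0,0.6,0,0,0,0,0,0,0.3,0,0,0,0,0,0,0.1,0,0,0,0,0,0,0.1,0,0,0,0,0,0,0.1,0,0,0,0,0,0,0.1]' 25; python3 tgt.py
```

```text
time_s: 14.18
ee_pos: [0.5283, 0.1156, 0.0957]
eef_rot: [2.704, -0.0, 1.606]
force: [0.2, -0.4, 1.9]
grip_width: 0.0236
14.175 cap in tool mm [ 0.1  2.3 -3.6] rot err [ 0.0003 -0.0001  0.0003] F along tool [-0.36  0.96 -1.7 ] q [ 0.18  0.21  1.99 -0.12  0.52 -1.33] 0.023612314504210724
```

Gripped at 23.6 mm across. Now the pull along the bay's axis.

```bash
python3 -m inch '[0,0,-0.5,0,0,0,0.1,0,0,-1,0,0,0,0.1,0,0,-1.5,0,0,0,0.1,0,0,-1.5,0,0,0,0.1,0,0,-2.5,0,0,0,0.1,0,0,-3.5,0,0,0,0.1,0,0,-3.5,0,0,0,0.1,0,0,0,0,0,0,0.1,0,0,0,0,0,0,0.1]' 25
python3 tgt.py
python3 - <<'E'
from h import *
c=cam('side'); save(cv2.resize(c['im'][100:340,180:440],None,fx=2,fy=2),'f.png')
T=TW(); C=np.array([.4873,-.1533,.2])
Rd=np.c_[[0,1,0],[1,0,0],[0,0,-1]].astype(float)
d=T[:3,:3].T@Rd; print(R.from_matrix(d).as_euler('XYZ'),T[:3,3])
E
```

```text
time_s: 15.3
ee_pos: [0.4688, 0.1135, 0.2218]
eef_rot: [2.705, 0.0, 1.606]
force: [0.1, -0.2, -1.2]
grip_width: 0.0237
15.3 cap in tool mm [  0.2   3.  135.8] rot err [-0.0006 -0.0001  0.0003] F along tool [-0.21 -0.43  1.16] q [ 0.2  -0.1   1.99 -0.09  0.83 -1.36] 0.023748399943207564
[4.35319935e-01 2.09540884e-04 3.47883116e-02] [0.46876324 0.11351116 0.22135469]
```

View pics/f.png

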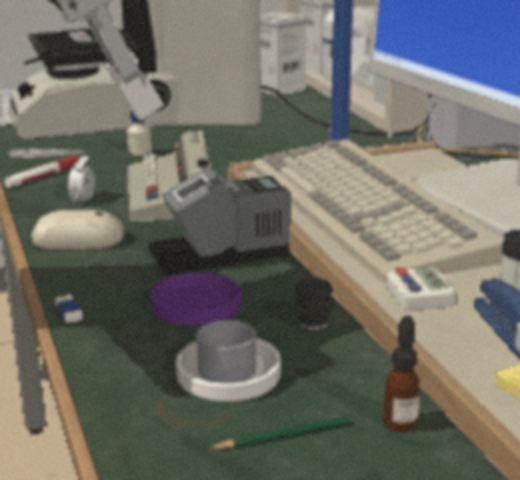

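```bash
python3 -m inch '[0,0,0,0.145,0,0,0.1,0,0,0,0.145,0,0,0.1,0,0,0,0.145,0,0,0.1,0,0,0,0,0,0.035,0.1,-4.45,0.31,1.2,0,0,0,0.1,-4.45,0.31,1.2,0,0,0,0.1,-4.45,0.31,1.2,0,0,0,0.1,-4.45,0.31,1.2,0,0,0,0.1,-4.45,0.31,1.2,0,0,0,0.1,-4.45,0.31,1.2,0,0,0,0.1,0,0,1,0,0,0,0.1,0,0,1,0,0,0,0.1,0,0,0,0,0,0,0.1,0,0,0,0,0,0,0.1]' 25
python3 - <<'E'
from h import *
t=TW()[:3,3]; print(t)
for n in ['scene','side','wrist']:
    c=cam(n); P=cloud(c); m=(np.hypot(P[...,0]-t[0],P[...,1]-t[1])<.04)&(P[...,2]<t[2]-.008)&(P[...,2]>.05); p=P[m]
    print(n,m.sum()); 
    if m.sum()>20: print(np.percentile(p,[1,10,50,90,99],axis=0).round(4).tolist())
    if n!='wrist': a,b=proj(c,t).astype(int); save(cv2.resize(c['im'][b-90:b+110,a-70:a+70],None,fx=2.5,fy=2.5),'g_'+n+'.png')
cv2.imwrite('pics/g.png',np.hstack([cv2.imread('pics/g_scene.png'),cv2.imread('pics/g_side.png')]))
E
```

```text
time_s: 17.1
ee_pos: [0.4879, -0.1527, 0.1308]
eef_rot: [3.139, 0.0, 1.572]
force: [0.2, -0.0, -0.2]
grip_width: 0.0238
[ 0.48794477 -0.15271517  0.13079903]
scene 342
[[0.4713, -0.1646, 0.0873], [0.4719, -0.1638, 0.0914], [0.4739, -0.1605, 0.1055], [0.4946, -0.1444, 0.1196], [0.5007, -0.1405, 0.1223]]
side 365
[[0.4726, -0.1682, 0.0879], [0.4735, -0.1672, 0.0916], [0.4852, -0.1654, 0.1056], [0.4997, -0.1571, 0.1196], [0.5032, -0.1437, 0.1224]]
wrist 580
[[0.472, -0.1652, 0.0884], [0.4722, -0.1629, 0.0919], [0.4728, -0.1534, 0.1075], [0.4735, -0.1439, 0.1199], [0.4738, -0.1416, 0.1226]]
```

View pics/g.png

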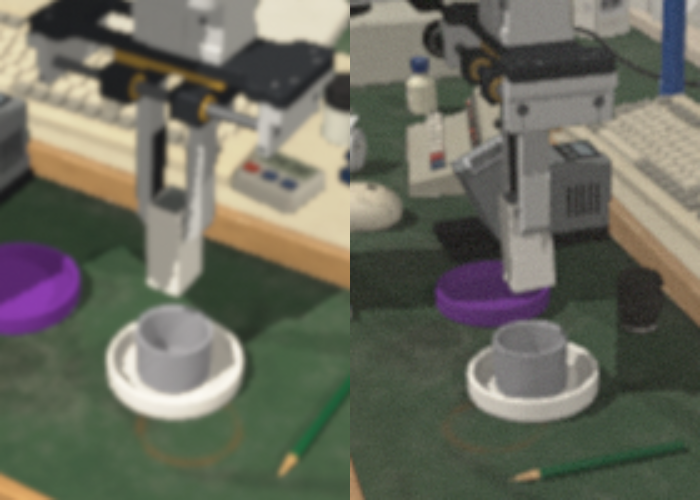

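```bash
python3 -m inch '[0,0,2.5,0,0,0,0.1,0,0,1.5,0,0,0,0.1,0,0,1.5,0,0,0,0.1,0,0,1.2,0,0,0,0.1,0,0,0.8,0,0,0,0.1,0,0,0,0,0,0,0.1]' 25;python3 -m inch '[0,0,0.2,0,0,0,0.1,0,0,0.1,0,0,0,0.1]' 25; python3 -m inch '[0,0,0.1,0,0,0,0.1]' 25
```

```text
time_s: 18.0
ee_pos: [0.4877, -0.1534, 0.0551]
eef_rot: [3.14, -0.0, 1.571]
force: [0.1, -0.4, -0.3]
grip_width: 0.0237
time_s: 18.25
ee_pos: [0.488, -0.1535, 0.0527]
eef_rot: [3.139, 0.0, 1.571]
force: [-0.3, 0.4, -0.9]
grip_width: 0.0238
time_s: 18.38
ee_pos: [0.4879, -0.1535, 0.0516]
eef_rot: [3.139, 0.0, 1.571]
force: [-0.8, -0.7, 0.1]
grip_width: 0.0238
```

```bash
python3 -m inch '[0,0,0.1,0,0,0,0.1]' 25;python3 -m inch '[0,0,0.05,0,0,0,0.1,0,0,0,0,0,0,0.1]' 25
```

```text
time_s: 18.5
ee_pos: [0.4879, -0.1534, 0.0505]
eef_rot: [3.14, 0.0, 1.571]
force: [-0.6, 0.5, -1.9]
grip_width: 0.024
time_s: 18.75
ee_pos: [0.488, -0.1534, 0.0501]
eef_rot: [3.139, 0.0, 1.571]
force: [1.1, -0.1, 2.3]
grip_width: 0.024
```

```bash
python3 -m inch '[0,0,0,0,0,0,0.3,0,0,0,0,0,0,0.45,0,0,0,0,0,0,0.55,0,0,0,0,0,0,0.55,0,0,-1.5,0,0,0,0.55,0,0,-4,0,0,0,0.55,0,0,-5,0,0,0,0.55,0,0,-4,0,0,0,0.55,0,0,0,0,0,0,0.55,0,0,0,0,0,0,0.55]'
python3 - <<'E'
from h import *
from scipy.optimize import least_squares
ims=[]
for n in ['scene','side','wrist']:
    c=cam(n); P=cloud(c); m=(np.hypot(P[...,0]-.4873,P[...,1]+.1533)<.03)&(P[...,2]<.09)&(P[...,2]>.068); p=P[m]
    print(n,m.sum(),np.percentile(p,[2,50,98],axis=0).round(4).tolist())
    for r,z,g in ((.0255,.0438,.035),(.046,.0175,.06)):
        d=np.hypot(P[...,0]-.4885,P[...,1]+.154); p=P[(abs(P[...,2]-z)<.0025)&(d<g)&(d>(.034 if r>.03 else .02))]
        print(r,len(p),least_squares(lambda q:np.hypot(p[:,0]-q[0],p[:,1]-q[1])-r,[.4885,-.154],loss='soft_l1',f_scale=.002).x.round(4))
    a,b=np.clip(proj(c,np.array([.488,-.154,.04])).astype(int),[70,90],[569,389]); ims.append(cv2.resize(c['im'][b-90:b+90,a-70:a+70],None,fx=1.8,fy=1.8))
save(np.hstack(ims),'h.png')
E
```

```text
time_s: 20.0
ee_pos: [0.4873, -0.1533, 0.1947]
eef_rot: [3.14, -0.0, 1.571]
force: [-0.5, -0.3, 0.1]
grip_width: 0.0518
scene 193 [[0.4723, -0.1645, 0.0682], [0.4851, -0.1536, 0.0722], [0.502, -0.1407, 0.0742]]
0.0255 108 [ 0.4869 -0.1527]
0.046 252 [ 0.4883 -0.1529]
side 136 [[0.474, -0.1684, 0.0682], [0.4876, -0.1594, 0.0721], [0.5027, -0.1447, 0.0739]]
0.0255 91 [ 0.488  -0.1557]
0.046 209 [ 0.4893 -0.1563]
wrist 995 [[0.4736, -0.1654, 0.0693], [0.4878, -0.1535, 0.0723], [0.503, -0.1414, 0.074]]
0.0255 520 [ 0.4878 -0.1539]
0.046 1150 [ 0.4891 -0.1543]
```

View pics/h.png

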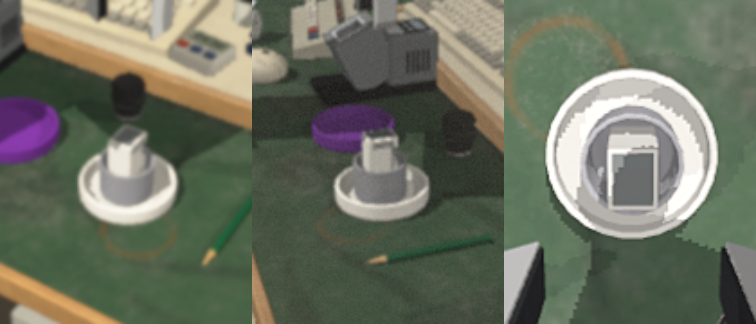

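The cartridge stands cap end up in the cup with its top at about 73 mm, as it should be. The cup stands centred in the white tub, and the gripper is clear.

```bash
python3 -c "
from station import ctrl
print(ctrl.hand_in())"
```

```text
the job is handed in; nothing more can be done
None
```

The job is done and handed in at about 20 s of the 61 s allowed. No verdict is reported.

- **Cup:** I set it upright in the white tub, not the purple look-alike. Its centre was about 1.5 mm from the tub's centre.
- **Cartridge:** I pressed it in to the stop, felt about 6.6 mm in, with a peak reading of about 19 N at the tool. After a 0.5 s hold it sprang out; the cap rose 19.5 mm from where the catch held it, so about 31 mm out. I then gripped it across its flat faces, pulled it free along the bay's axis and stood it in the cup.
- **Last checks:** All three cameras put the cap's top at about 72 to 74 mm; 73 mm is expected. The cartridge is within about 1 mm of the cup's axis by the wrist camera, upright, with the gripper well clear. No check of these disagreed.
- **Not measured:** I did not measure the eyepiece and dropper bottle again at the end. I kept the gripper clear of both, and in the later pictures they look undisturbed. My first circle fits for them were poor, so I used the network positions instead.

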